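Set out the turned candlesticks by height on the drying board

ROBOT

A 6-joint arm with a two-finger parallel gripper is mounted at the origin on the work surface. World frame = base frame: x ahead of the robot, y to its left, z up, the work surface at z = 0. Lengths are in m, angles in degrees, forces in N, time in s.
With the tool pointing down it reaches from about 0.4 to 0.825 m from the base axis. Payload 7 kg.
Tool frame: the origin (TCP) lies midway between the tips of the shut fingers; the grasp point (between the pads) lies 19 mm behind it; z points along the fingers, y is the line along which they close (so a half turn about z gives the same grasp; the last joint's range is limited). The gripper opens to 88 mm and grips with 3 to 60 N. Pads are 19 mm wide; open, the fingers measure 130 mm over their backs; the gripper's body (78 mm by 193 mm) begins 47 mm behind the grasp point.
Start: joints at [-50.071, 20.546, 0.682, 0, -70.136, -16.507], TCP at [0.268, -0.619, 0.227] pointing down, gripper open.
Joint ranges: [-176.03, 176.03], [-82.01, 121.73], [-58.28, 71.71], [-173.87, 95.51], [-174.79, -0.11], [-173.66, 173.66]. Speed limits (degrees/s): [136.94, 136.94, 172.46, 180, 180, 180].

INTERFACE

Orientations are given as [roll, pitch, yaw] about the fixed x, y, z axes, in that order (R = Rz(yaw) Ry(pitch) Rx(roll)).
In Python, from plant import ctrl gives the robot as it stands. The module is installed in compiled form; this text tells all that it offers.
- The arm moves only by the tool send_rows, never from a script. Its argument "plan" is a list that holds one entry, the list of rows, each a list of 6 numbers: the shift along the tool's x, y, z in parts of the range, where 1.0 means 40 cm, then the turn, a rotation vector about the tool's x, y, z in fractions of the full range, 1 being 180 degrees. A call has 1 to 8 rows; each row is the pose to reach, as a shift and turn from the pose commanded when the call began, along the tool's axes at that moment; what a row does not reach only later rows make up. A row lasts 1/12 s, in which the tool goes at most 41.7 mm and 7.16 degrees, less where a joint would pass 70% of its speed; a pose out of reach is approached as far as the arm can. A shift or turn number past 1, either way, is cut back to 1. A call with a gripper value outside its range is refused whole. "fingers" is the opening, from 0 (shut) to 1 (fully open), set as the call begins (left out, the last holds). The fingers move at their own pace and stop on an object; the grip force is fixed at half the most. Time passes only in rows, so rows that repeat a pose let the fingers close. It gives the time, the measured TCP pose, the force, the opening and the grip force at its end, in the units of the state.
- ctrl.get_obs(): the state, without advancing time (a new reading comes with each control period).
- ctrl.snapshot(name): name is "side" or "top"; returns a dict with "img" (420x560x3 uint8, red, green, blue), "K" (3x3 intrinsics, pixels), "k1" (the pictures are not rectified: a ray, as slopes to the right and down, at radius r is drawn at 1 + k1 r^2 times it, then the intrinsics apply), "pose" (4x4, takes a point from camera to world coordinates). Camera axes: x right, y down, z forward; pixel columns grow to the right and rows downward; lengths in m; the calibration is good to about 2 mm. A picture is of the moment at which its call begins. There is no depth.
- ctrl.close_job(): hands the job in; it is judged then, once.
The state is a dict: "clock": time; "joint_pos": joint angles; "qvel": joint speeds; "tau": joint torques, N m; "tool_pos": TCP position; "orientation": TCP orientation; "force": force on the tool from outside, world axes, zero at the start; "moment": the same for the moment, N m; "opening": finger opening in m; "gripper_force": force on a finger pad.
Only numpy, scipy, OpenCV 4.12 (cv2) and the standard library are available. Lean on these libraries where they do the work, as an engineer would, in place of code of your own. Each camera call takes 0.05 s, during which the arm holds its last target. There are 200 camera calls.

TASK

The freshly oiled set of turned candlesticks is to dry as a row so that its even steps in height can be checked. Leave the tallest where it stands at the end of the drying board and set the other four beside it on the free cork pads, one upright and centred on each pad, so that the row steps down steadily from the tallest to the shortest at the far end. Do not knock any of them over.

Things in the scene. Friction and masses are not known exactly. Their poses are not given: they have to be found in the camera images.
- stick_155: loose turned candlestick of pale wood, the second tallest of the five: 155 mm tall, about 125 g, foot 62 mm in diameter and 9 mm high, stem up to 27 mm thick, topmost 34 mm a plain cup 38 mm in diameter (grip it from outside) with a brass-rimmed candle hole. Starts upright on the bench. Origin: centre of the foot's underside; z up its axis; round, yaw is meaningless
- stick_130: loose turned candlestick of pale wood, the middle one by height of the five: 130 mm tall, about 105 g, foot 58 mm in diameter and 9 mm high, stem up to 27 mm thick, topmost 34 mm a plain cup 38 mm in diameter (grip it from outside) with a brass-rimmed candle hole. Starts upright on the bench. Origin: centre of the foot's underside; z up its axis; round, yaw is meaningless
- stick_105: loose turned candlestick of pale wood, the second shortest of the five: 105 mm tall, about 85 g, foot 54 mm in diameter and 9 mm high, stem up to 27 mm thick, topmost 34 mm a plain cup 38 mm in diameter (grip it from outside) with a brass-rimmed candle hole. Starts upright on the bench. Origin: centre of the foot's underside; z up its axis; round, yaw is meaningless
- stick_80: loose turned candlestick of pale wood, the shortest of the five: 80 mm tall, about 65 g, foot 50 mm in diameter and 9 mm high, stem up to 27 mm thick, topmost 34 mm a plain cup 38 mm in diameter (grip it from outside) with a brass-rimmed candle hole. Starts upright on the bench. Origin: centre of the foot's underside; z up its axis; round, yaw is meaningless
- tallest: the tallest candlestick of the set, same make and wood, 180 mm tall, foot 66 mm in diameter; loose, it already stands on the cork pad at one end of the drying board (either end) and stays there. Origin: centre of the underside of the foot; z up
- pad1: one of the four free cork pads in the row on the drying board, a disc 80 mm in diameter and 4 mm thick, fixed on the board; which of the four places this one has differs from start to start. Origin: centre of its underside, 18 mm above the bench; its upper face is 22 mm above the bench
- pad2: one of the four free cork pads in the row on the drying board, a disc 80 mm in diameter and 4 mm thick, fixed on the board; which of the four places this one has differs from start to start. Origin: centre of its underside, 18 mm above the bench; its upper face is 22 mm above the bench
- pad3: one of the four free cork pads in the row on the drying board, a disc 80 mm in diameter and 4 mm thick, fixed on the board; which of the four places this one has differs from start to start. Origin: centre of its underside, 18 mm above the bench; its upper face is 22 mm above the bench
- pad4: one of the four free cork pads in the row on the drying board, a disc 80 mm in diameter and 4 mm thick, fixed on the board; which of the four places this one has differs from start to start. Origin: centre of its underside, 18 mm above the bench; its upper face is 22 mm above the bench
- board: plywood drying board lying fixed on the bench, 100 mm wide (its x), 460 mm long (its y), 18 mm thick. It carries five cork pads in a straight row along its y axis, 90 mm from centre to centre, the middle one at the board's centre; one end pad bears the tallest candlestick. Origin: centre of its underside
Mind the look-alikes: they are no part of the job. What is shaped like the stick_130 but blue or red is not meant.

How it is judged (in metres and radians):
At the end, for the whole second after the job is handed in: Counting from the tallest, the 155, 130, 105 and 80 mm candlesticks stand on the first, second, third and fourth pad beside it: each upright (within 0.08 rad), its foot resting on the pad and centred within 13 mm, at rest; the tallest upright and within 12 mm of where it was ((horizontal distance between stick_155 and pad1 below 0.013 m or horizontal distance between stick_155 and pad2 below 0.013 m or horizontal distance between stick_155 and pad3 below 0.013 m or horizontal distance between stick_155 and pad4 below 0.013 m) and horizontal distance between stick_155 and tallest between 0.06 and 0.12 m and angle between each of stick_155, stick_130, stick_105, stick_80, tallest's own z axis and vertical below 0.08 rad and height (world z) of stick_155 between 0.018 and 0.026 m and linear speed of each of stick_155, stick_130, stick_105, stick_80, tallest below 0.02 m/s and angular speed of each of stick_155, stick_130, stick_105, stick_80 below 0.2 rad/s and (horizontal distance between stick_130 and pad1 below 0.013 m or horizontal distance between stick_130 and pad2 below 0.013 m or horizontal distance between stick_130 and pad3 below 0.013 m or horizontal distance between stick_130 and pad4 below 0.013 m) and horizontal distance between stick_130 and tallest between 0.15 and 0.21 m and height (world z) of stick_130 between 0.018 and 0.026 m and (horizontal distance between stick_105 and pad1 below 0.013 m or horizontal distance between stick_105 and pad2 below 0.013 m or horizontal distance between stick_105 and pad3 below 0.013 m or horizontal distance between stick_105 and pad4 below 0.013 m) and horizontal distance between stick_105 and tallest between 0.24 and 0.3 m and height (world z) of stick_105 between 0.018 and 0.026 m and (horizontal distance between stick_80 and pad1 below 0.013 m or horizontal distance between stick_80 and pad2 below 0.013 m or horizontal distance between stick_80 and pad3 below 0.013 m or horizontal distance between stick_80 and pad4 below 0.013 m) and horizontal distance between stick_80 and tallest between 0.33 and 0.39 m and height (world z) of stick_80 between 0.018 and 0.026 m and distance of tallest from where it was at the start of the episode below 0.012 m); the robot touches nothing.
It fails at once if the tallest candlestick is pushed from its place or knocked over (distance of tallest from where it was at the start of the episode above 0.025 m).
It fails at once if a candlestick is knocked over (angle between any of stick_155, stick_130, stick_105, stick_80's own z axis and vertical above 0.7 rad).
It also fails if it takes over 120 s, if anything falls off the work surface, if the arm or the gripper's body presses on something with over 40 N, if the wrist force passes 120 N, or if a joint passes its speed limit or range.

## Working session

There is one attempt and no reset: what is moved stays moved. The work goes in short steps, Python scripts to look and compute and a tool call to move; the robot and the scene stay as the last step left them, time stands still between calls to the robot, and variables do not carry over. Pictures are saved under pics/ and viewed, at most 14 in all, crops included, and the job is handed in when it is done.

Besides the shell and the picture viewer there is one more tool, called after ">>>" as name(argument=value, ...) on one line, values as JSON. send_rows: Moves the arm, as the interface text tells. Its arguments: {"type":"object","properties":{"plan":{"type":"array","items":{"type":"array","items":{"type":"array","items":{"type":"number"}}}},"fingers":{"type":"number"}},"required":["plan"]}

```bash
mkdir -p pics
cat > h.py <<'E'
import numpy as np, cv2
from plant import ctrl
def snap(n,f=None):
    s=ctrl.snapshot(n)
    if f: cv2.imwrite('pics/'+f,s['img'][:,:,::-1])
    return s
def ray(s,u,v):
    K=np.array(s['K']);d=np.array([(u-K[0,2])/K[0,0],(v-K[1,2])/K[1,1]]);x=d.copy()
    for _ in range(30): x=d/(1+s['k1']*(x@x))
    P=np.array(s['pose']);return P[:3,3],P[:3,:3]@np.array([x[0],x[1],1])
def onz(s,u,v,z):
    o,d=ray(s,u,v);return o+d*(z-o[2])/d[2]
def proj(s,p):
    P=np.array(s['pose']);K=np.array(s['K']);c=P[:3,:3].T@(np.array(p)-P[:3,3]);x=c[:2]/c[2]
    x=x*(1+s['k1']*(x@x));return K[0,0]*x[0]+K[0,2],K[1,1]*x[1]+K[1,2]
E
python3 - <<'E'
from h import *
for n in('top','side'):
    s=snap(n,n+'0.png');print(n,np.round(s['K'],1).tolist(),s['k1'],np.round(s['pose'],3).tolist())
print(ctrl.get_obs())
E
```

```text
top [[426.4, 0.0, 286.1], [0.0, 426.4, 217.0], [0.0, 0.0, 1.0]] -0.045496863856008866 [[-0.02, -0.996, 0.091, 0.445], [-1.0, 0.021, 0.014, 0.018], [-0.015, -0.091, -0.996, 1.058], [0.0, 0.0, 0.0, 1.0]]
side [[389.6, 0.0, 282.6], [0.0, 389.6, 205.8], [0.0, 0.0, 1.0]] -0.08989378476574354 [[-0.75, -0.411, 0.519, 0.075], [-0.662, 0.439, -0.608, 0.626], [0.021, -0.799, -0.601, 0.615], [0.0, 0.0, 0.0, 1.0]]
{'clock': 0.1, 'joint_pos': array([-5.00714829e+01,  2.05878853e+01,  6.40019850e-01, -1.65045409e-02,
       -7.01372155e+01, -1.65092855e+01]), 'qvel': array([-0.0609448 , -0.11136566,  0.09438553,  0.17804462, -0.0625892 ,
       -0.06090805]), 'tau': array([-8.67390772e-04, -5.84162343e+01,  2.93750632e+01,  7.01559216e+00,
        1.01276266e-02, -6.62409366e-05]), 'tool_pos': array([ 0.26810469, -0.61899829,  0.22572158]), 'orientation': array([ 1.79914017e+02, -9.30301450e-03, -1.56586381e+02]), 'force': array([ 1.30160423, -0.75686434,  0.52151001]), 'moment': array([-0.02963259,  0.00162669, -0.01774529]), 'gripper_force': 0.0, 'opening': 0.08758352488545038}
```

View pics/top0.png

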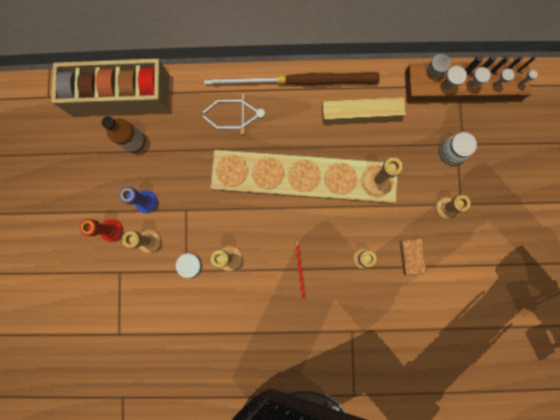

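View pics/side0.png

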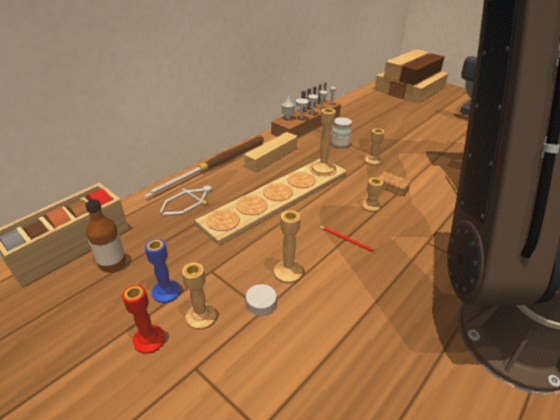

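Top view: the board row is at rows 170-180, with the tallest on the right-end pad (foot at about (377,180)) and free pads at u≈232, 268, 304 and 341. The loose sticks' cups are at (132,240), (219,258), (366,258) and (461,203). From the side view these look like the 130, 155, 80 and 105. The red and blue sticks are decoys.

Run:
```python
from h import *
s=snap('top');im=s['img'];hsv=cv2.cvtColor(im,cv2.COLOR_RGB2HSV)
for p in[(150,243),(230,262),(139,240),(227,258),(366,251),(445,209),(232,165),(215,180),(100,275)]:print(p,hsv[p[1],p[0]])
t=[im[215:285,95:265],im[170:285,340:480][:70],im[225:295,330:500],im[140:210,340:510]]
t=[cv2.resize(np.pad(a,((0,0),(0,170-a.shape[1]),(0,0)))[:,:,::-1],None,fx=2.3,fy=4.2 if 0 else 2.3,interpolation=cv2.INTER_CUBIC) for a in t]
cv2.imwrite('pics/c.png',np.vstack([np.hstack(t[:2]),np.hstack(t[2:])]))
```

```text
(150, 243) [ 16 136 111]
(230, 262) [ 16 138 113]
(139, 240) [ 18 141  98]
(227, 258) [ 22 120 163]
(366, 251) [ 20 130 179]
(445, 209) [ 16 146 105]
(232, 165) [ 18 138 201]
(215, 180) [ 23 100 203]
(100, 275) [ 14 161 162]
```

View pics/c.png

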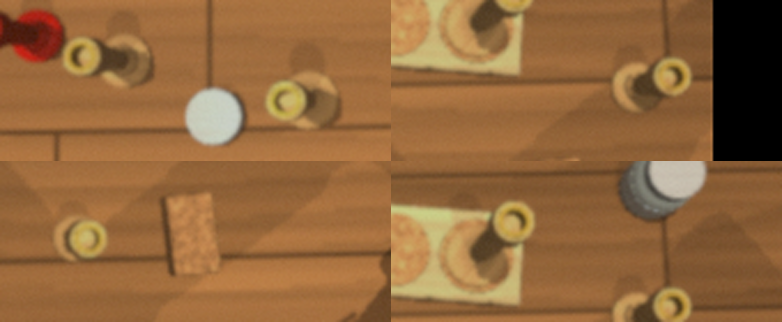

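The crop shows each brass cup ring and foot clearly, all five in pale wood. Next I'll mask the rings and the pads.

```bash
cat >> h.py <<'E'
def ring(s,u,v,w=15):
    u,v=int(u),int(v);h=cv2.cvtColor(s['img'],cv2.COLOR_RGB2HSV)[v-w:v+w+1,u-w:u+w+1]
    m=((h[...,0]>=21)&(h[...,0]<=40)&(h[...,1]>118)&(h[...,2]>90)).astype(np.uint8)
    n,l,st,_=cv2.connectedComponentsWithStats(m,connectivity=8)
    if n<2:return None
    k=1+np.argmax(st[1:,4]);c=cv2.findContours((l==k).astype(np.uint8),0,1)[0][0]
    e=cv2.fitEllipse(cv2.convexHull(c));return e[0][0]+u-w,e[0][1]+v-w,e[1],st[k,4]
def tri(a,pa,b,pb):
    o1,d1=ray(a,*pa);o2,d2=ray(b,*pb);t=np.linalg.lstsq(np.c_[d1,-d2],o2-o1,rcond=None)[0]
    p,q=o1+d1*t[0],o2+d2*t[1];return (p+q)/2,np.linalg.norm(p-q)
E
python3 - <<'E'
from h import *
s=snap('top');t=snap('side')
H=[.130,.155,.080,.105,.202]
for h,c,d in zip(H,[(132,240),(219,258),(366,258),(461,203),(393,167)],[(194,271),(290,219),(376,184),(378,133),(328,116)]):
    a=ring(s,*c);b=ring(t,*d);print(h,a,b)
    if a and b:print(tri(s,a[:2],t,b[:2]))
    if a:print('plane',onz(s,*a[:2],h)[:2])
hv=cv2.cvtColor(s['img'],cv2.COLOR_RGB2HSV);r=hv[145:205,205:402]
m=((r[...,0]<=18)).astype(np.uint8);m=cv2.morphologyEx(m,cv2.MORPH_OPEN,np.ones((3,3)))
for c in cv2.findContours(m,0,1)[0]:
    if cv2.contourArea(c)>300:
        c=cv2.convexHull(c);e=cv2.fitEllipse(c);x=(e[0][0]+205,e[0][1]+145);print('pad',x,e[1],onz(s,*x,.022)[:2])
r=cv2.inRange(hv[140:215,200:410],(20,60,150),(30,118,255));cv2.imwrite('pics/b.png',r)
c=max(cv2.findContours(cv2.morphologyEx(r,cv2.MORPH_CLOSE,np.ones((5,5))),0,1)[0],key=cv2.contourArea)
bx=cv2.boxPoints(cv2.minAreaRect(c))+[200,140];P=np.array([onz(s,*p,.018)[:2] for p in bx]);print(P,P.mean(0))
E
```

```text
0.13 (129.8760643005371, 239.02130222320557, (14.323570251464844, 15.432637214660645), np.int32(114)) None
plane [0.48854219 0.37520592]Traceback (most recent call last):
  File "<stdin>", line 5, in <module>
  File "h.py", line 22, in ring
    e=cv2.fitEllipse(cv2.convexHull(c));return e[0][0]+u-w,e[0][1]+v-w,e[1],st[k,4]
cv2.error: OpenCV(4.12.0) /io/opencv/modules/imgproc/src/shapedescr.cpp:361: error: (-201:Incorrect size of input array) There should be at least 5 points to fit the ellipse in function 'fitEllipseNoDirect'
```

Run:
```python
from h import *
s=snap('top');t=snap('side')
H=[.130,.155,.080,.105,.202]
for h,c,d in zip(H,[(132,240),(219,258),(366,258),(461,203),(393,167)],[(194,271),(290,217),(376,183),(378,132),(328,114)]):
    a=ring(s,*c);p=onz(s,*a[:2],h)
    print(h,np.round(a[:2],1),a[2],'tri',tri(s,a[:2],t,d),'plane',p[:2],'footpx',proj(s,[p[0],p[1],.009]),proj(t,[p[0],p[1],.009]))
hv=cv2.cvtColor(s['img'],cv2.COLOR_RGB2HSV);r=hv[145:205,205:402]
m=((r[...,0]<=18)).astype(np.uint8);m=cv2.morphologyEx(m,cv2.MORPH_OPEN,np.ones((3,3)))
for c in cv2.findContours(m,1,1)[0]:
    if 300<cv2.contourArea(c)<1500:
        c=cv2.convexHull(c);e=cv2.fitEllipse(c);x=(e[0][0]+205,e[0][1]+145);print('pad',x,e[1],onz(s,*x,.022)[:2])
r=cv2.inRange(hv[140:215,200:410],(20,60,150),(30,118,255))
c=max(cv2.findContours(cv2.morphologyEx(r,cv2.MORPH_CLOSE,np.ones((5,5))),0,1)[0],key=cv2.contourArea)
bx=cv2.boxPoints(cv2.minAreaRect(c))+[200,140];P=np.array([onz(s,*p,.018)[:2] for p in bx]);print(P,P.mean(0))
```

```text
0.13 [129.9 239.3] (13.347439765930176, 15.80854320526123) tri (array([0.48679583, 0.37508225, 0.12707996]), np.float64(0.0034322275446928134)) plane [0.48791997 0.37523065] footpx (np.float64(148.28589290834853), np.float64(241.2101173539656)) (np.float64(200.23970175289), np.float64(313.72878504505434))
0.155 [218.8 257.9] (16.15631103515625, 16.74279022216797) tri (array([0.4431167 , 0.1742431 , 0.15124051]), np.float64(0.0016581390249183626)) plane [0.44380031 0.1740751 ] footpx (np.float64(229.05636002547107), np.float64(257.5992312496554)) (np.float64(287.21936082953823), np.float64(268.79320265400906))
0.08 [367.7 258.5] (14.50721263885498, 15.728745460510254) tri (array([ 0.43416582, -0.15510983,  0.07424084]), np.float64(0.0028924892079387945)) plane [ 0.43549632 -0.15340707] footpx (np.float64(362.65521289620665), np.float64(258.3228901764123)) (np.float64(370.64734636958053), np.float64(203.6036216732))
0.105 [460.7 201.3] (11.760032653808594, 13.670395851135254) tri (array([ 0.5575473 , -0.36726615,  0.10001056]), np.float64(0.005434229709567934)) plane [ 0.55931461 -0.36
[... 445 characters left out ...]
27670081421866))
pad (376.94468688964844, 180.49865341186523) (31.578702926635742, 32.063175201416016) [ 0.62512126 -0.19327154]
pad (340.41864013671875, 178.23918914794922) (30.90216827392578, 31.859283447265625) [ 0.63264967 -0.10370447]
pad (304.0973892211914, 175.5204029083252) (31.548131942749023, 31.696521759033203) [ 0.64138945 -0.01460708]
pad (267.6202507019043, 172.44985389709473) (31.457008361816406, 32.12366485595703) [0.65111587 0.07512336]
pad (231.59196090698242, 170.50426483154297) (31.23639488220215, 33.31465148925781) [0.65811244 0.16422309]
[[ 0.6142907   0.21677056]
 [ 0.71377739  0.209501  ]
 [ 0.66999428 -0.24705331]
 [ 0.57171535 -0.23564   ]] [ 0.64244443 -0.01410544]
```

```bash
cat >> h.py <<'E'
from scipy.spatial.transform import Rotation as R
def go(*targets,yaw=-95.3):
    o=ctrl.get_obs();r=R.from_euler('xyz',o['orientation'],degrees=True);p=o['tool_pos']
    print('at',np.round(p,4),np.round(o['orientation'],1),'f',np.round(o['force'],1),'t',o['clock'],o['opening'],o['gripper_force'])
    g=R.from_euler('xyz',[180,0,yaw],degrees=True)
    for t in targets:
        print(t,np.round(r.inv().apply(np.array(t)-p)*100,2),'turn',np.round((r.inv()*g).as_rotvec(degrees=True),1))
E
python3 - <<'E'
from h import *
go((.559,-.365,.33),(.559,-.365,.30))
E
```

```text
at [ 0.2682 -0.6193  0.2263] [ 180.    -0.  -156.6] f [ 0.6 -1.   0. ] t 0.35 0.08792401182250302 0.0
(0.559, -0.365, 0.33) [-36.79  11.78 -10.36] turn [  0.    0.  -61.3]
(0.559, -0.365, 0.3) [-36.79  11.77  -7.36] turn [  0.    0.  -61.3]
```

Careful with the scale: shifts go in shares of 40 cm and turns go in shares of 180 degrees. That gives: -22 cm / 40 = -0.55, -10.4 cm / 40 = -0.26, -47 degrees / 180 = -0.2611.

>>> send_rows(plan=[[[0, 0, -0.1, 0, 0, -0.0389], [-0.075, 0.025, -0.2, 0, 0, -0.0778], [-0.175, 0.055, -0.26, 0, 0, -0.1167], [-0.275, 0.0875, -0.26, 0, 0, -0.1556], [-0.375, 0.12, -0.26, 0, 0, -0.1944], [-0.475, 0.1525, -0.26, 0, 0, -0.2333], [-0.55, 0.175, -0.26, 0, 0, -0.2611], [-0.55, 0.175, -0.26, 0, 0, -0.2611]]], fingers=0.75)

```text
clock: 1.02
tool_pos: [0.4466, -0.4638, 0.3305]
orientation: [-179.9, 0.1, -109.0]
force: [-0.6, -0.5, -0.9]
opening: 0.0658
gripper_force: 0.0
```

Run:
```python
from h import *
go((.559,-.365,.33),(.559,-.365,.13),(.559,-.365,.074))
```

```text
at [ 0.4466 -0.4638  0.3305] [-1.799e+02  1.000e-01 -1.090e+02] f [-0.6 -0.5 -0.9] t 1.0167 0.06582879898206244 0.0
(0.559, -0.365, 0.33) [-13.    -7.41   0.07] turn [ -0.1   0.  -13.7]
(0.559, -0.365, 0.13) [-12.98  -7.39  20.07] turn [ -0.1   0.  -13.7]
(0.559, -0.365, 0.074) [-12.97  -7.38  25.67] turn [ -0.1   0.  -13.7]
```

In the tool's units: 14 cm / 40 = 0.35, -13 cm / 40 = -0.325, -13.7 degrees / 180 = -0.0761.

>>> send_rows(plan=[[[-0.1, -0.055, 0, 0, 0, -0.0333], [-0.2, -0.1125, 0, 0, 0, -0.0667], [-0.2875, -0.1625, 0, 0, 0, -0.0761], [-0.325, -0.185, 0.05, 0, 0, -0.0761], [-0.325, -0.185, 0.15, 0, 0, -0.0761], [-0.325, -0.185, 0.25, 0, 0, -0.0761], [-0.325, -0.185, 0.325, 0, 0, -0.0761], [-0.325, -0.185, 0.35, 0, 0, -0.0761]]])

```text
clock: 1.68
tool_pos: [0.5533, -0.3683, 0.1849]
orientation: [179.6, 0.2, -95.9]
force: [-0.9, 0.4, -0.8]
opening: 0.0656
gripper_force: 0.0
```

Run:
```python
from h import *
go((.559,-.365,.074),(.65,.0751,.33))
snap('side','s1.png')
```

```text
at [ 0.5533 -0.3683  0.1849] [179.6   0.2 -95.9] f [-0.9  0.4 -0.8] t 1.6833 0.06561979848706113 0.0
(0.559, -0.365, 0.074) [-0.35 -0.62 11.08] turn [ 0.4  0.2 -0.6]
(0.65, 0.0751, 0.33) [-45.14  -4.96 -14.41] turn [ 0.4  0.2 -0.6]
```

View pics/s1.png

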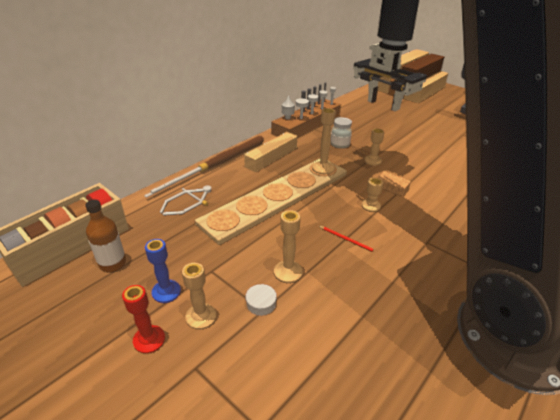

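The side view shows the gripper above the 105 stick (cup at about (376,133)). I'll let it settle before descending.

>>> send_rows(plan=[[[0, 0, 0, 0, 0, 0], [0, 0, 0, 0, 0, 0], [0, 0, 0, 0, 0, 0], [0, 0, 0, 0, 0, 0]]])

```text
clock: 2.07
tool_pos: [0.5566, -0.3706, 0.193]
orientation: [-179.8, -0.1, -95.9]
force: [-0.1, -1.3, -0.1]
opening: 0.0659
gripper_force: 0.0
```

Run:
```python
from h import *
go((.559,-.365,.074))
```

```text
at [ 0.5566 -0.3706  0.193 ] [-1.798e+02 -1.000e-01 -9.590e+01] f [-0.1 -1.3 -0.1] t 2.0667 0.06590793688874311 0.0
(0.559, -0.365, 0.074) [-0.6  -0.14 11.9 ] turn [-0.2 -0.1 -0.6]
```

In the tool's units: 11.8 cm / 40 = 0.295, 11.5 cm / 40 = 0.2875, -0.6 degrees / 180 = -0.0033.

>>> send_rows(plan=[[[-0.015, -0.0025, 0.05, 0, 0, -0.0033], [-0.015, -0.0025, 0.1125, 0, 0, -0.0033], [-0.015, -0.0025, 0.175, 0, 0, -0.0033], [-0.015, -0.0025, 0.225, 0, 0, -0.0033], [-0.015, -0.0025, 0.2625, 0, 0, -0.0033], [-0.015, -0.0025, 0.2875, 0, 0, -0.0033], [-0.015, -0.0025, 0.295, 0, 0, -0.0033], [-0.015, -0.0025, 0.295, 0, 0, -0.0033]]])

```text
clock: 2.73
tool_pos: [0.5574, -0.3643, 0.0727]
orientation: [-180.0, -0.0, -95.3]
force: [-0.4, -0.3, -0.2]
opening: 0.0656
gripper_force: 0.0
```

>>> send_rows(plan=[[[0, 0, 0, 0, 0, 0], [0, 0, 0, 0, 0, 0], [0, 0, 0, 0, 0, 0], [0, 0, 0, 0, 0, 0], [0, 0, 0, 0, 0, 0], [0, 0, 0, 0, 0, 0], [0, 0, 0, 0, 0, 0], [0, 0, 0, 0, 0, 0]]], fingers=0)

```text
clock: 3.4
tool_pos: [0.5574, -0.3643, 0.073]
orientation: [-180.0, -0.0, -95.3]
force: [0.4, -0.4, 3.7]
opening: 0.0379
gripper_force: 29.9
```

Run:
```python
from h import *
go((.65,.0751,.33))
s=snap('side');cv2.imwrite('pics/s2.png',cv2.resize(s['img'][40:200,300:460,::-1],None,fx=3,fy=3))
```

```text
at [ 0.5574 -0.3643  0.073 ] [-180.    -0.   -95.3] f [ 0.4 -0.4  3.7] t 3.4 0.03787335256672367 29.867892265319824
(0.65, 0.0751, 0.33) [-44.59  -5.2  -25.71] turn [-0. -0.  0.]
```

View pics/s2.png

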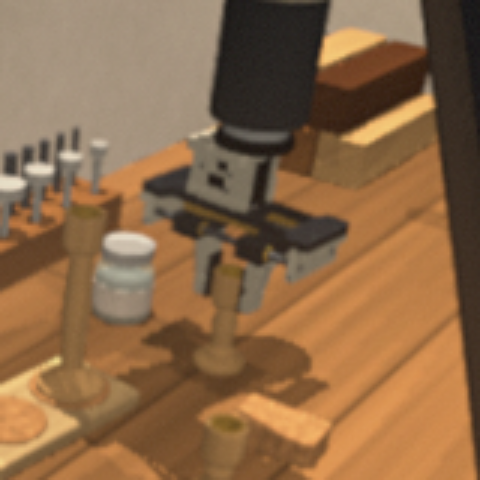

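The gripper holds the 105 stick's cup (crop (230,285)), with the opening at 37.9 mm as expected. Next I'll lift and carry it.

In the tool's units: -25.7 cm / 40 = -0.6425, -24 cm / 40 = -0.6.

>>> send_rows(plan=[[[0, 0, -0.025, 0, 0, 0], [0, 0, -0.1, 0, 0, 0], [0, 0, -0.2, 0, 0, 0], [0, 0, -0.3, 0, 0, 0], [0, 0, -0.4, 0, 0, 0], [0, 0, -0.5, 0, 0, 0], [0, 0, -0.6, 0, 0, 0], [0, 0, -0.6425, 0, 0, 0]]])

```text
clock: 4.12
tool_pos: [0.558, -0.3651, 0.3369]
orientation: [-179.6, -0.2, -95.3]
force: [1.9, -1.1, -0.4]
opening: 0.0373
gripper_force: 29.9
```

In the tool's units: -21 cm / 40 = -0.525, -1.1 cm / 40 = -0.0275.

>>> send_rows(plan=[[[-0.025, -0.0025, 0, 0, 0, 0], [-0.075, -0.01, 0, 0, 0, 0], [-0.15, -0.0175, 0, 0, 0, 0], [-0.225, -0.0275, 0, 0, 0, 0], [-0.3, -0.035, 0, 0, 0, 0], [-0.375, -0.045, 0, 0, 0, 0], [-0.45, -0.0525, 0, 0, 0, 0], [-0.525, -0.0625, 0, 0, 0, 0]]])

```text
clock: 4.78
tool_pos: [0.601, -0.1556, 0.3293]
orientation: [180.0, 0.0, -95.3]
force: [0.3, 0.1, -1.5]
opening: 0.0376
gripper_force: 29.9
```

In the tool's units: -23 cm / 40 = -0.575, -21 cm / 40 = -0.525.

>>> send_rows(plan=[[[-0.075, -0.01, 0, 0, 0, 0], [-0.15, -0.0175, 0, 0, 0, 0], [-0.225, -0.0275, 0, 0, 0, 0], [-0.3, -0.035, 0, 0, 0, 0], [-0.375, -0.045, 0, 0, 0, 0], [-0.45, -0.0525, 0, 0, 0, 0], [-0.525, -0.06, 0, 0, 0, 0], [-0.575, -0.065, 0, 0, 0, 0]]])

```text
clock: 5.45
tool_pos: [0.6482, 0.072, 0.329]
orientation: [179.9, 0.0, -95.2]
force: [-0.1, -0.8, -1.4]
opening: 0.0374
gripper_force: 29.9
```

In the tool's units: -0.5 cm / 40 = -0.0125.

>>> send_rows(plan=[[[-0.0125, 0, 0, 0, 0, 0], [-0.0125, 0, 0, 0, 0, 0], [-0.0125, 0, 0, 0, 0, 0], [-0.0125, 0, 0, 0, 0, 0], [-0.0125, 0, 0, 0, 0, 0], [-0.0125, 0, 0, 0, 0, 0]]])

```text
clock: 5.95
tool_pos: [0.6488, 0.0733, 0.3298]
orientation: [-180.0, 0.0, -95.3]
force: [-0.7, -0.2, 0.1]
opening: 0.0373
gripper_force: 29.9
```

Run:
```python
from h import *
go((.65,.0751,.096))
s=snap('side');cv2.imwrite('pics/s3.png',s['img'][:,:,::-1])
```

```text
at [0.6488 0.0733 0.3298] [-180.     0.   -95.3] f [-0.7 -0.2  0.1] t 5.95 0.0373134085942966 29.8504900932312
(0.65, 0.0751, 0.096) [-0.19 -0.1  23.38] turn [-0.  0. -0.]
```

View pics/s3.png

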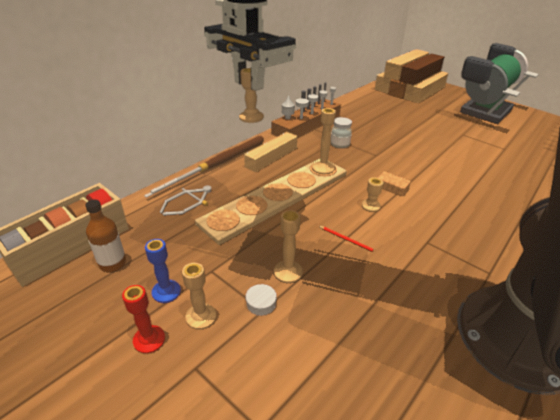

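The 105 stick hangs upright, foot near (252,116), over its pad. Next I'll lower it.

In the tool's units: 20.5 cm / 40 = 0.5125, 19.5 cm / 40 = 0.4875.

>>> send_rows(plan=[[[-0.0025, -0.0025, 0.025, 0, 0, 0], [-0.005, -0.0025, 0.1, 0, 0, 0], [-0.005, -0.0025, 0.1875, 0, 0, 0], [-0.005, -0.0025, 0.275, 0, 0, 0], [-0.005, -0.0025, 0.3625, 0, 0, 0], [-0.005, -0.0025, 0.4375, 0, 0, 0], [-0.005, -0.0025, 0.4875, 0, 0, 0], [-0.005, -0.0025, 0.5125, 0, 0, 0]]])

```text
clock: 6.67
tool_pos: [0.648, 0.0754, 0.1203]
orientation: [179.7, -0.1, -95.3]
force: [-0.2, -0.2, -1.9]
opening: 0.0375
gripper_force: 29.9
```

In the tool's units: 2.9 cm / 40 = 0.0725, 2.7 cm / 40 = 0.0675.

>>> send_rows(plan=[[[0, 0, 0.0125, 0, 0, 0], [0, 0, 0.025, 0, 0, 0], [0, 0, 0.0375, 0, 0, 0], [0, 0, 0.05, 0, 0, 0], [0, 0, 0.06, 0, 0, 0], [0, 0, 0.0675, 0, 0, 0], [0, 0, 0.0725, 0, 0, 0], [0, 0, 0.0725, 0, 0, 0]]])

```text
clock: 7.33
tool_pos: [0.65, 0.0762, 0.0953]
orientation: [180.0, -0.0, -95.3]
force: [0.8, 0.2, -0.6]
opening: 0.0374
gripper_force: 29.9
```

Run:
```python
from h import *
go((.65,.0751,.096))
```

```text
at [0.65   0.0762 0.0953] [180.   -0.  -95.3] f [ 0.8  0.2 -0.6] t 7.3333 0.03735028900447379 29.850348830223083
(0.65, 0.0751, 0.096) [ 0.11 -0.01 -0.07] turn [ 0. -0.  0.]
```

In the tool's units: -10.5 cm / 40 = -0.2625, -8 cm / 40 = -0.2.

>>> send_rows(plan=[[[0, 0, 0, 0, 0, 0], [0, 0, 0, 0, 0, 0], [0, 0, 0, 0, 0, 0], [0, 0, 0, 0, 0, 0], [0, 0, -0.025, 0, 0, 0], [0, 0, -0.1, 0, 0, 0], [0, 0, -0.2, 0, 0, 0], [0, 0, -0.2625, 0, 0, 0]]], fingers=0.75)

```text
clock: 8.0
tool_pos: [0.6512, 0.0761, 0.205]
orientation: [-179.8, 0.0, -95.2]
force: [0.5, 0.3, 0.4]
opening: 0.0658
gripper_force: 0.0
```

>>> send_rows(plan=[[[0.05, 0.04, 0, 0, 0, 0], [0.125, 0.1, 0, 0, 0, 0], [0.2, 0.1575, 0, 0, 0, 0], [0.28, 0.2175, 0, 0, 0, 0], [0.36, 0.28, 0, 0, 0, 0], [0.45, 0.35, 0, 0, 0, 0], [0.525, 0.4075, 0, 0, 0, 0], [0.5875, 0.4575, 0, 0, 0, 0]]])

```text
clock: 8.67
tool_pos: [0.4441, -0.1425, 0.2016]
orientation: [-179.9, 0.0, -95.3]
force: [0.1, -0.2, 0.1]
opening: 0.0659
gripper_force: 0.0
```

In the tool's units: 7 cm / 40 = 0.175, 6 cm / 40 = 0.15.

>>> send_rows(plan=[[[0.025, 0.02, 0, 0, 0, 0], [0.025, 0.02, 0.05, 0, 0, 0], [0.025, 0.02, 0.1, 0, 0, 0], [0.025, 0.02, 0.15, 0, 0, 0], [0.025, 0.02, 0.175, 0, 0, 0], [0.025, 0.02, 0.175, 0, 0, 0], [0.025, 0.02, 0.175, 0, 0, 0], [0.025, 0.02, 0.175, 0, 0, 0]]])

```text
clock: 9.33
tool_pos: [0.4383, -0.1502, 0.1317]
orientation: [-179.9, -0.0, -95.3]
force: [-0.3, -0.5, -0.5]
opening: 0.0659
gripper_force: 0.0
```

Run:
```python
from h import *
go((.4355,-.1535,.049),(.6583,.1648,.25))
s=snap('top','t4.png')
a=ring(s,*proj(s,(.65,.0751,.127)));print(a,onz(s,*a[:2],.127))
```

```text
at [ 0.4383 -0.1502  0.1317] [-179.9   -0.   -95.3] f [-0.3 -0.5 -0.5] t 9.3333 0.0659206542637339 0.0
(0.4355, -0.1535, 0.049) [0.36 0.26 8.27] turn [-0.1 -0.   0. ]
(0.6583, 0.1648, 0.25) [-33.38 -19.04 -11.8 ] turn [-0.1 -0.   0. ]
(265.77308082580566, 164.36090850830078, (15.13751220703125, 15.811373710632324), np.int32(171)) [0.6485534  0.07313354 0.127     ]
```

View pics/t4.png

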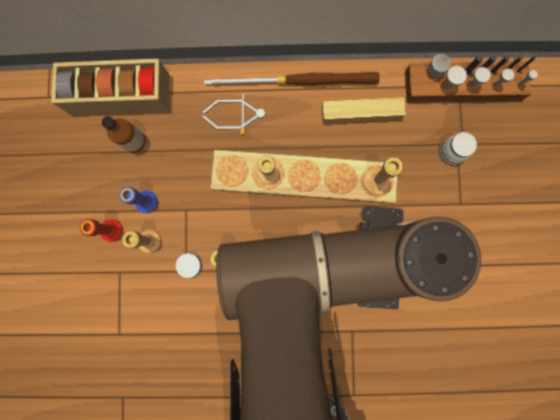

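The 105 stick stands on its pad (cup (266,164)), within about 2.5 mm of centre. Next is the 80.

In the tool's units: 8.3 cm / 40 = 0.2075, 2.5 cm / 40 = 0.0625.

>>> send_rows(plan=[[[0.01, 0.0075, 0.025, 0, 0, 0], [0.01, 0.0075, 0.0625, 0, 0, 0], [0.01, 0.0075, 0.1125, 0, 0, 0], [0.01, 0.0075, 0.155, 0, 0, 0], [0.01, 0.0075, 0.185, 0, 0, 0], [0.01, 0.0075, 0.2, 0, 0, 0], [0.01, 0.0075, 0.2075, 0, 0, 0], [0.01, 0.0075, 0.2075, 0, 0, 0]]])

```text
clock: 10.05
tool_pos: [0.4344, -0.1539, 0.0478]
orientation: [-180.0, -0.0, -95.3]
force: [0.5, 0.6, -0.4]
opening: 0.066
gripper_force: 0.0
```

>>> send_rows(plan=[[[0, 0, 0, 0, 0, 0], [0, 0, 0, 0, 0, 0], [0, 0, 0, 0, 0, 0], [0, 0, 0, 0, 0, 0], [0, 0, 0, 0, 0, 0], [0, 0, 0, 0, 0, 0], [0, 0, 0, 0, 0, 0], [0, 0, 0, 0, 0, 0]]], fingers=0)

```text
clock: 10.72
tool_pos: [0.4342, -0.1539, 0.0479]
orientation: [-180.0, -0.0, -95.3]
force: [-1.6, 0.7, 5.6]
opening: 0.0376
gripper_force: 30.0
```

Run:
```python
from h import *
go((.6583,.1648,.25))
```

```text
at [ 0.4342 -0.1539  0.0479] [-180.    -0.   -95.3] f [-1.6  0.7  5.6] t 10.7167 0.03760069476488976 30.00127673149109
(0.6583, 0.1648, 0.25) [-33.8  -19.39 -20.21] turn [-0. -0.  0.]
```

In the tool's units: -20.2 cm / 40 = -0.505, -19 cm / 40 = -0.475.

>>> send_rows(plan=[[[0, 0, -0.025, 0, 0, 0], [0, 0, -0.1, 0, 0, 0], [0, 0, -0.2, 0, 0, 0], [0, 0, -0.3, 0, 0, 0], [0, 0, -0.4, 0, 0, 0], [0, 0, -0.475, 0, 0, 0], [0, 0, -0.505, 0, 0, 0], [-0.025, -0.015, -0.505, 0, 0, 0]]])

```text
clock: 11.38
tool_pos: [0.4419, -0.1451, 0.2531]
orientation: [-179.7, 0.0, -95.3]
force: [1.0, -0.3, -0.9]
opening: 0.0376
gripper_force: 30.0
```

In the tool's units: -20 cm / 40 = -0.5, -17.6 cm / 40 = -0.44.

>>> send_rows(plan=[[[-0.05, -0.03, 0, 0, 0, 0], [-0.115, -0.065, 0, 0, 0, 0], [-0.18, -0.1025, 0, 0, 0, 0], [-0.245, -0.14, 0, 0, 0, 0], [-0.31, -0.1775, 0, 0, 0, 0], [-0.375, -0.215, 0, 0, 0, 0], [-0.44, -0.2525, 0, 0, 0, 0], [-0.5, -0.2875, 0, 0, 0, 0]]])

```text
clock: 12.05
tool_pos: [0.5741, 0.0461, 0.2477]
orientation: [179.9, -0.0, -95.3]
force: [0.7, -0.3, -0.2]
opening: 0.0375
gripper_force: 30.0
```

In the tool's units: -12.8 cm / 40 = -0.32, -12 cm / 40 = -0.3.

>>> send_rows(plan=[[[-0.065, -0.0375, 0, 0, 0, 0], [-0.13, -0.075, 0, 0, 0, 0], [-0.195, -0.11, 0, 0, 0, 0], [-0.25, -0.1425, 0, 0, 0, 0], [-0.3, -0.17, 0, 0, 0, 0], [-0.32, -0.1825, 0, 0, 0, 0], [-0.32, -0.1825, 0, 0, 0, 0], [-0.32, -0.1825, 0, 0, 0, 0]]])

```text
clock: 12.72
tool_pos: [0.6577, 0.1651, 0.2476]
orientation: [179.9, -0.1, -95.3]
force: [-0.2, -0.1, -0.8]
opening: 0.0373
gripper_force: 30.0
```

>>> send_rows(plan=[[[0, 0, 0, 0, 0, 0], [0, 0, 0, 0, 0, 0], [0, 0, 0, 0, 0, 0], [0, 0, 0, 0, 0, 0]]])

```text
clock: 13.05
tool_pos: [0.6581, 0.1642, 0.2501]
orientation: [-180.0, 0.0, -95.3]
force: [1.0, -0.5, -0.5]
opening: 0.0373
gripper_force: 30.0
```

Run:
```python
from h import *
go((.6583,.1648,.0705))
```

```text
at [0.6581 0.1642 0.2501] [-180.     0.   -95.3] f [ 1.  -0.5 -0.5] t 13.05 0.03727058496652061 29.998478293418884
(0.6583, 0.1648, 0.0705) [-6.000e-02 -1.000e-02  1.796e+01] turn [-0.  0. -0.]
```

In the tool's units: 15.6 cm / 40 = 0.39, 15.3 cm / 40 = 0.3825.

>>> send_rows(plan=[[[-0.0025, 0, 0.025, 0, 0, 0], [-0.0025, 0, 0.1, 0, 0, 0], [-0.0025, 0, 0.1875, 0, 0, 0], [-0.0025, 0, 0.2625, 0, 0, 0], [-0.0025, 0, 0.325, 0, 0, 0], [-0.0025, 0, 0.3625, 0, 0, 0], [-0.0025, 0, 0.3825, 0, 0, 0], [-0.0025, 0, 0.39, 0, 0, 0]]])

```text
clock: 13.72
tool_pos: [0.6575, 0.1653, 0.0916]
orientation: [179.9, -0.1, -95.3]
force: [0.3, -0.1, -1.0]
opening: 0.0375
gripper_force: 30.0
```

In the tool's units: 2.4 cm / 40 = 0.06, 2.2 cm / 40 = 0.055.

>>> send_rows(plan=[[[0, 0, 0.0125, 0, 0, 0], [0, 0, 0.025, 0, 0, 0], [0, 0, 0.0375, 0, 0, 0], [0, 0, 0.0475, 0, 0, 0], [0, 0, 0.055, 0, 0, 0], [0, 0, 0.06, 0, 0, 0], [0, 0, 0.06, 0, 0, 0], [0, 0, 0.06, 0, 0, 0]]])

```text
clock: 14.38
tool_pos: [0.6586, 0.1659, 0.07]
orientation: [-180.0, 0.0, -95.3]
force: [-0.9, -0.2, 2.0]
opening: 0.0375
gripper_force: 30.0
```

In the tool's units: -11 cm / 40 = -0.275, -8 cm / 40 = -0.2.

>>> send_rows(plan=[[[0, 0, 0, 0, 0, 0], [0, 0, 0, 0, 0, 0], [0, 0, 0, 0, 0, 0], [0, 0, 0, 0, 0, 0], [0, 0, -0.025, 0, 0, 0], [0, 0, -0.1, 0, 0, 0], [0, 0, -0.2, 0, 0, 0], [0, 0, -0.275, 0, 0, 0]]], fingers=0.75)

```text
clock: 15.05
tool_pos: [0.6589, 0.1657, 0.1828]
orientation: [-179.9, -0.0, -95.3]
force: [0.4, -0.8, 0.4]
opening: 0.0656
gripper_force: 0.0
```

In the tool's units: 21.4 cm / 40 = 0.535, 20.5 cm / 40 = 0.5125.

>>> send_rows(plan=[[[0, 0, -0.075, 0, 0, 0], [0.0025, 0.05, -0.1, 0, 0, 0], [0.0075, 0.15, -0.1, 0, 0, 0], [0.0125, 0.25, -0.1, 0, 0, 0], [0.0175, 0.35, -0.1, 0, 0, 0], [0.0225, 0.45, -0.1, 0, 0, 0], [0.025, 0.5125, -0.1, 0, 0, 0], [0.0275, 0.535, -0.1, 0, 0, 0]]])

```text
clock: 15.72
tool_pos: [0.4413, 0.1741, 0.2209]
orientation: [-180.0, 0.1, -95.2]
force: [0.6, 0.4, -0.6]
opening: 0.0659
gripper_force: 0.0
```

>>> send_rows(plan=[[[0, 0, 0, 0, 0, 0], [0, 0, 0, 0, 0, 0], [0, 0, 0, 0, 0, 0], [0, 0, 0, 0, 0, 0]]])

```text
clock: 16.05
tool_pos: [0.4452, 0.1747, 0.2195]
orientation: [180.0, -0.0, -95.3]
force: [-0.3, 0.4, 0.3]
opening: 0.0657
gripper_force: 0.0
```

Run:
```python
from h import *
go((.444,.174,.124))
s=snap('top','t5.png')
a=ring(s,*proj(s,(.6583,.1648,.102)));print(a,onz(s,*a[:2],.102))
```

```text
at [0.4452 0.1747 0.2195] [180.   -0.  -95.3] f [-0.3  0.4  0.3] t 16.05 0.06572736536110511 0.0
(0.444, 0.174, 0.124) [0.07 0.11 9.55] turn [ 0. -0. -0.]
(226.02487182617188, 161.6449670791626, (12.719605445861816, 14.602211952209473), np.int32(117)) [0.66254795 0.16555445 0.102     ]
```

View pics/t5.png

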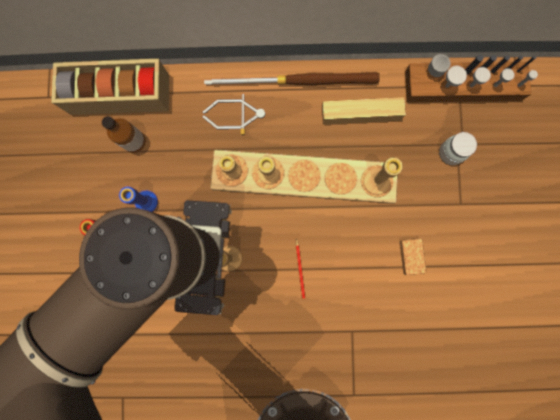

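The 80 stick stands on the end pad (cup (226,162)), near centre. Next is the 155.

In the tool's units: 9.5 cm / 40 = 0.2375, 9.2 cm / 40 = 0.23.

>>> send_rows(plan=[[[0.0025, 0.0025, 0.025, 0, 0, 0], [0.0025, 0.0025, 0.075, 0, 0, 0], [0.0025, 0.0025, 0.125, 0, 0, 0], [0.0025, 0.0025, 0.175, 0, 0, 0], [0.0025, 0.0025, 0.21, 0, 0, 0], [0.0025, 0.0025, 0.23, 0, 0, 0], [0.0025, 0.0025, 0.2375, 0, 0, 0], [0.0025, 0.0025, 0.2375, 0, 0, 0]]])

```text
clock: 16.77
tool_pos: [0.4431, 0.1733, 0.1237]
orientation: [179.9, -0.1, -95.3]
force: [0.2, -0.3, 0.5]
opening: 0.0656
gripper_force: 0.0
```

>>> send_rows(plan=[[[0, 0, 0, 0, 0, 0], [0, 0, 0, 0, 0, 0], [0, 0, 0, 0, 0, 0], [0, 0, 0, 0, 0, 0], [0, 0, 0, 0, 0, 0], [0, 0, 0, 0, 0, 0], [0, 0, 0, 0, 0, 0], [0, 0, 0, 0, 0, 0]]], fingers=0)

```text
clock: 17.43
tool_pos: [0.4433, 0.1738, 0.1249]
orientation: [-180.0, 0.0, -95.3]
force: [-1.4, -0.4, 4.5]
opening: 0.0374
gripper_force: 29.9
```

Run:
```python
from h import *
go((.6334,-.1041,.3))
```

```text
at [0.4433 0.1738 0.1249] [-180.     0.   -95.3] f [-1.4 -0.4  4.5] t 17.4333 0.037432394199088836 29.94990974664688
(0.6334, -0.1041, 0.3) [ 25.92 -21.49 -17.51] turn [-0.  0.  0.]
```

In the tool's units: -17.5 cm / 40 = -0.4375, -16.5 cm / 40 = -0.4125.

>>> send_rows(plan=[[[0, 0, -0.025, 0, 0, 0], [0, 0, -0.0875, 0, 0, 0], [0, 0, -0.175, 0, 0, 0], [0, 0, -0.2625, 0, 0, 0], [0, 0, -0.35, 0, 0, 0], [0, 0, -0.4125, 0, 0, 0], [0, 0, -0.4375, 0, 0, 0], [0.02, -0.0175, -0.4375, 0, 0, 0]]])

```text
clock: 18.1
tool_pos: [0.45, 0.1662, 0.302]
orientation: [-179.8, 0.2, -95.2]
force: [0.4, 1.3, -1.9]
opening: 0.0376
gripper_force: 29.9
```

In the tool's units: 17 cm / 40 = 0.425, 15 cm / 40 = 0.375.

>>> send_rows(plan=[[[0.0375, -0.03, 0, 0, 0, 0], [0.0875, -0.0725, 0, 0, 0, 0], [0.145, -0.12, 0, 0, 0, 0], [0.2025, -0.1675, 0, 0, 0, 0], [0.26, -0.215, 0, 0, 0, 0], [0.3175, -0.2625, 0, 0, 0, 0], [0.375, -0.31, 0, 0, 0, 0], [0.425, -0.35, 0, 0, 0, 0]]])

```text
clock: 18.77
tool_pos: [0.5733, -0.0194, 0.2969]
orientation: [179.8, -0.1, -95.3]
force: [0.2, 0.8, -1.3]
opening: 0.0381
gripper_force: 29.9
```

In the tool's units: 8.1 cm / 40 = 0.2025, 7.5 cm / 40 = 0.1875.

>>> send_rows(plan=[[[0.05, -0.0425, 0, 0, 0, 0], [0.1, -0.0825, 0, 0, 0, 0], [0.15, -0.125, 0, 0, 0, 0], [0.1875, -0.155, 0, 0, 0, 0], [0.2025, -0.17, 0, 0, 0, 0], [0.2025, -0.17, 0, 0, 0, 0], [0.2025, -0.17, 0, 0, 0, 0], [0.2025, -0.17, 0, 0, 0, 0]]])

```text
clock: 19.43
tool_pos: [0.6328, -0.1037, 0.2986]
orientation: [179.9, 0.0, -95.3]
force: [0.5, -0.5, -1.1]
opening: 0.0376
gripper_force: 29.9
```

>>> send_rows(plan=[[[0, 0, 0, 0, 0, 0], [0, 0, 0, 0, 0, 0], [0, 0, 0, 0, 0, 0], [0, 0, 0, 0, 0, 0]]])

```text
clock: 19.77
tool_pos: [0.6334, -0.1035, 0.2999]
orientation: [-180.0, 0.0, -95.2]
force: [0.2, 0.2, -1.4]
opening: 0.0376
gripper_force: 29.9
```

Run:
```python
from h import *
go((.6334,-.1041,.1472))
s=snap('side','s6.png')
```

```text
at [ 0.6334 -0.1035  0.2999] [-180.     0.   -95.2] f [ 0.2  0.2 -1.4] t 19.7667 0.037582589476866476 29.927785992622375
(0.6334, -0.1041, 0.1472) [ 0.06 -0.   15.27] turn [-0.   0.   0.1]
```

View pics/s6.png

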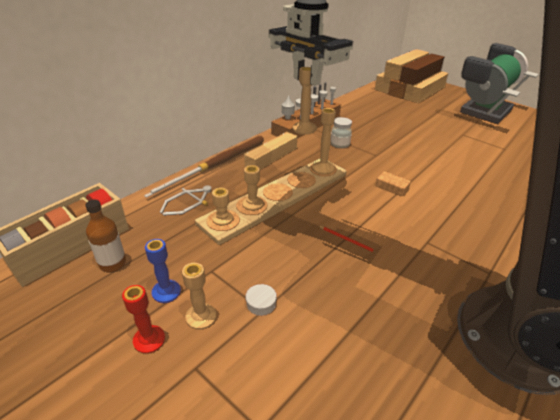

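The 155 stick hangs upright over the pad beside the tallest (foot about (305,128)), and the 80 and 105 are upright. Next I'll lower it.

In the tool's units: 12.6 cm / 40 = 0.315, 12.3 cm / 40 = 0.3075.

>>> send_rows(plan=[[[0, 0, 0.025, 0, 0, 0], [0, 0, 0.075, 0, 0, 0], [0, 0, 0.1375, 0, 0, 0], [0, 0, 0.2, 0, 0, 0], [0, 0, 0.25, 0, 0, 0], [0, 0, 0.2875, 0, 0, 0], [0, 0, 0.3075, 0, 0, 0], [0, 0, 0.315, 0, 0, 0]]])

```text
clock: 20.48
tool_pos: [0.6325, -0.104, 0.1715]
orientation: [179.8, -0.0, -95.3]
force: [-0.5, 0.3, -2.1]
opening: 0.0373
gripper_force: 29.9
```

In the tool's units: 2.6 cm / 40 = 0.065, 2.3 cm / 40 = 0.0575.

>>> send_rows(plan=[[[0, 0, 0.0125, 0, 0, 0], [0, 0, 0.025, 0, 0, 0], [0, 0, 0.0375, 0, 0, 0], [0, 0, 0.05, 0, 0, 0], [0, 0, 0.0575, 0, 0, 0], [0, 0, 0.065, 0, 0, 0], [0, 0, 0.065, 0, 0, 0], [0, 0, 0.065, 0, 0, 0]]])

```text
clock: 21.15
tool_pos: [0.6336, -0.1041, 0.1476]
orientation: [-180.0, -0.0, -95.3]
force: [0.2, -0.2, -1.8]
opening: 0.0376
gripper_force: 29.9
```

In the tool's units: -11 cm / 40 = -0.275, -8 cm / 40 = -0.2.

>>> send_rows(plan=[[[0, 0, 0, 0, 0, 0], [0, 0, 0, 0, 0, 0], [0, 0, 0, 0, 0, 0], [0, 0, 0, 0, 0, 0], [0, 0, -0.025, 0, 0, 0], [0, 0, -0.1, 0, 0, 0], [0, 0, -0.2, 0, 0, 0], [0, 0, -0.275, 0, 0, 0]]], fingers=0.75)

```text
clock: 21.82
tool_pos: [0.6338, -0.1044, 0.2611]
orientation: [-179.9, -0.0, -95.3]
force: [1.2, 1.1, 0.7]
opening: 0.0655
gripper_force: 0.0
```

In the tool's units: -20.5 cm / 40 = -0.5125, 1.2 cm / 40 = 0.03.

>>> send_rows(plan=[[[0, 0, -0.0625, 0, 0, 0], [0, 0, -0.0875, 0, 0, 0], [-0.075, 0.03, -0.0875, 0, 0, 0], [-0.1625, 0.0675, -0.0875, 0, 0, 0], [-0.25, 0.1025, -0.0875, 0, 0, 0], [-0.3375, 0.1375, -0.0875, 0, 0, 0], [-0.425, 0.175, -0.0875, 0, 0, 0], [-0.5125, 0.21, -0.0875, 0, 0, 0]]])

```text
clock: 22.48
tool_pos: [0.5676, 0.1092, 0.2931]
orientation: [-180.0, 0.0, -95.3]
force: [1.6, 0.2, -0.5]
opening: 0.0658
gripper_force: 0.0
```

In the tool's units: -25.7 cm / 40 = -0.6425, -24 cm / 40 = -0.6.

>>> send_rows(plan=[[[-0.0875, 0.035, 0, 0, 0, 0], [-0.175, 0.0725, 0, 0, 0, 0], [-0.2625, 0.1075, 0, 0, 0, 0], [-0.35, 0.1425, 0, 0, 0, 0], [-0.4375, 0.18, 0, 0, 0, 0], [-0.525, 0.215, 0, 0, 0, 0], [-0.6, 0.2475, 0, 0, 0, 0], [-0.6425, 0.265, 0, 0, 0, 0]]])

```text
clock: 23.15
tool_pos: [0.4853, 0.3764, 0.2926]
orientation: [180.0, 0.0, -95.2]
force: [0.7, -0.8, -0.3]
opening: 0.0657
gripper_force: 0.0
```

In the tool's units: 9 cm / 40 = 0.225, 7.5 cm / 40 = 0.1875.

>>> send_rows(plan=[[[0, 0, 0.05, 0, 0, 0], [0, 0, 0.125, 0, 0, 0], [0, 0, 0.1875, 0, 0, 0], [0, 0, 0.225, 0, 0, 0], [0, 0, 0.225, 0, 0, 0], [0, 0, 0.225, 0, 0, 0], [0, 0, 0.225, 0, 0, 0], [0, 0, 0.225, 0, 0, 0]]])

```text
clock: 23.82
tool_pos: [0.4875, 0.3741, 0.2044]
orientation: [-179.9, 0.1, -95.3]
force: [0.8, -0.4, 0.4]
opening: 0.0658
gripper_force: 0.0
```

Run:
```python
from h import *
go((.487,.3745,.099))
s=snap('top')
for c,h in(((.6334,-.1041),.177),((.6246,-.1932),.202),((.6583,.1648),.102)):
    a=ring(s,*proj(s,(*c,h)));print(c,a,a and onz(s,*a[:2],h))
snap('side','s7.png')
```

```text
at [0.4875 0.3741 0.2044] [-1.799e+02  1.000e-01 -9.530e+01] f [ 0.8 -0.4  0.4] t 23.8167 0.0658376655667331 0.0
(0.487, 0.3745, 0.099) [-1.000e-02  7.000e-02  1.054e+01] turn [-0.1  0.1  0. ]
(0.6334, -0.1041) (348.32186698913574, 164.0446662902832, (15.515810012817383, 17.49700164794922), np.int32(178)) [ 0.63437607 -0.10309494  0.177     ]
(0.6246, -0.1932) (392.385293006897, 165.80731010437012, (15.655413627624512, 17.912477493286133), np.int32(157)) [ 0.6234722  -0.18937028  0.202     ]
(0.6583, 0.1648) (225.9719944000244, 162.58820915222168, (13.983880996704102, 15.389570236206055), np.int32(143)) [0.66035484 0.16568764 0.102     ]
```

View pics/s7.png

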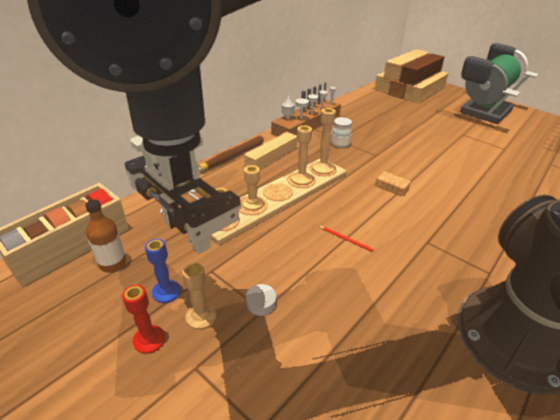

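The 155 stick is upright and centred to about 1 mm, and the gripper sits above the 130 (cup (194,270)), clear of the red and blue ones. Next I'll descend and grip.

In the tool's units: 10.4 cm / 40 = 0.26, 10 cm / 40 = 0.25.

>>> send_rows(plan=[[[0, 0.0025, 0.025, 0, 0, 0], [0, 0.0025, 0.075, 0, 0, 0], [0, 0.0025, 0.125, 0, 0, 0], [0, 0.0025, 0.175, 0, 0, 0], [0, 0.0025, 0.225, 0, 0, 0], [0, 0.0025, 0.25, 0, 0, 0], [0, 0.0025, 0.26, 0, 0, 0], [0, 0.0025, 0.26, 0, 0, 0]]])

```text
clock: 24.58
tool_pos: [0.4856, 0.3732, 0.0977]
orientation: [180.0, -0.1, -95.3]
force: [-0.2, 0.1, 0.4]
opening: 0.0657
gripper_force: 0.0
```

>>> send_rows(plan=[[[0, 0, 0, 0, 0, 0], [0, 0, 0, 0, 0, 0], [0, 0, 0, 0, 0, 0], [0, 0, 0, 0, 0, 0], [0, 0, 0, 0, 0, 0], [0, 0, 0, 0, 0, 0], [0, 0, 0, 0, 0, 0], [0, 0, 0, 0, 0, 0]]], fingers=0)

```text
clock: 25.25
tool_pos: [0.4862, 0.3739, 0.0992]
orientation: [-180.0, 0.0, -95.3]
force: [0.9, -0.0, 4.8]
opening: 0.0373
gripper_force: 30.0
```

Run:
```python
from h import *
go((.6417,-.0145,.33))
```

```text
at [0.4862 0.3739 0.0992] [-180.     0.   -95.3] f [ 0.9 -0.   4.8] t 25.25 0.03734524225078274 29.999266862869263
(0.6417, -0.0145, 0.33) [ 37.23 -19.07 -23.1 ] turn [-0.  0.  0.]
```

In the tool's units: -23.1 cm / 40 = -0.5775, -22.4 cm / 40 = -0.56.

>>> send_rows(plan=[[[0, 0, -0.025, 0, 0, 0], [0, 0, -0.1, 0, 0, 0], [0, 0, -0.2, 0, 0, 0], [0, 0, -0.3, 0, 0, 0], [0, 0, -0.4, 0, 0, 0], [0, 0, -0.5, 0, 0, 0], [0, 0, -0.56, 0, 0, 0], [0, 0, -0.5775, 0, 0, 0]]])

```text
clock: 25.92
tool_pos: [0.4868, 0.3742, 0.3356]
orientation: [-179.7, 0.3, -95.3]
force: [0.5, 0.7, -1.1]
opening: 0.0373
gripper_force: 30.0
```

In the tool's units: 19.8 cm / 40 = 0.495, 17 cm / 40 = 0.425.

>>> send_rows(plan=[[[0.025, -0.0125, 0, 0, 0, 0], [0.075, -0.0375, 0, 0, 0, 0], [0.145, -0.075, 0, 0, 0, 0], [0.215, -0.11, 0, 0, 0, 0], [0.285, -0.145, 0, 0, 0, 0], [0.355, -0.1825, 0, 0, 0, 0], [0.425, -0.2175, 0, 0, 0, 0], [0.495, -0.2525, 0, 0, 0, 0]]])

```text
clock: 26.58
tool_pos: [0.5675, 0.1649, 0.3278]
orientation: [179.8, -0.1, -95.3]
force: [0.3, -0.0, -0.9]
opening: 0.0377
gripper_force: 30.0
```

In the tool's units: 17.4 cm / 40 = 0.435, 17.2 cm / 40 = 0.43.

>>> send_rows(plan=[[[0.07, -0.035, 0, 0, 0, 0], [0.14, -0.0725, 0, 0, 0, 0], [0.21, -0.1075, 0, 0, 0, 0], [0.28, -0.145, 0, 0, 0, 0], [0.35, -0.18, 0, 0, 0, 0], [0.4, -0.205, 0, 0, 0, 0], [0.43, -0.22, 0, 0, 0, 0], [0.435, -0.225, 0, 0, 0, 0]]])

```text
clock: 27.25
tool_pos: [0.6414, -0.017, 0.3276]
orientation: [179.8, -0.1, -95.4]
force: [0.4, -0.2, -0.5]
opening: 0.0374
gripper_force: 30.0
```

>>> send_rows(plan=[[[0, 0, 0, 0, 0, 0], [0, 0, 0, 0, 0, 0], [0, 0, 0, 0, 0, 0], [0, 0, 0, 0, 0, 0], [0, 0, 0, 0, 0, 0], [0, 0, 0, 0, 0, 0]]])

```text
clock: 27.75
tool_pos: [0.6416, -0.0137, 0.3298]
orientation: [-180.0, 0.0, -95.2]
force: [0.7, 0.2, -1.7]
opening: 0.0371
gripper_force: 30.0
```

Run:
```python
from h import *
go((.6417,-.0145,.1218))
s=snap('side','s8.png')
```

```text
at [ 0.6416 -0.0137  0.3298] [-180.     0.   -95.2] f [ 0.7  0.2 -1.7] t 27.75 0.03713341559895981 29.99661773443222
(0.6417, -0.0145, 0.1218) [ 8.00e-02 -1.00e-02  2.08e+01] turn [-0.   0.   0.1]
```

View pics/s8.png

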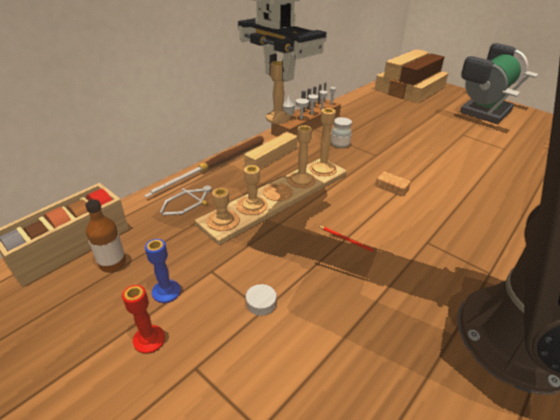

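The 130 stick hangs upright over the remaining pad (foot about (278,117)). Next I'll lower it, release it and back off.

In the tool's units: 18.2 cm / 40 = 0.455, 17.8 cm / 40 = 0.445.

>>> send_rows(plan=[[[0.0025, 0, 0.025, 0, 0, 0], [0.0025, 0, 0.1, 0, 0, 0], [0.0025, 0, 0.1875, 0, 0, 0], [0.0025, 0, 0.275, 0, 0, 0], [0.0025, 0, 0.35, 0, 0, 0], [0.0025, 0, 0.4125, 0, 0, 0], [0.0025, 0, 0.445, 0, 0, 0], [0.0025, 0, 0.455, 0, 0, 0]]])

```text
clock: 28.47
tool_pos: [0.6395, -0.0157, 0.1436]
orientation: [179.7, -0.1, -95.3]
force: [-0.6, 0.4, -0.6]
opening: 0.0376
gripper_force: 30.0
```

In the tool's units: 2.5 cm / 40 = 0.0625, 2.3 cm / 40 = 0.0575.

>>> send_rows(plan=[[[0, 0, 0.0125, 0, 0, 0], [0, 0, 0.025, 0, 0, 0], [0, 0, 0.0375, 0, 0, 0], [0, 0, 0.05, 0, 0, 0], [0, 0, 0.0575, 0, 0, 0], [0, 0, 0.0625, 0, 0, 0], [0, 0, 0.0625, 0, 0, 0], [0, 0, 0.0625, 0, 0, 0]]])

```text
clock: 29.13
tool_pos: [0.6418, -0.0154, 0.1227]
orientation: [-180.0, 0.0, -95.3]
force: [0.9, -0.5, -1.1]
opening: 0.0375
gripper_force: 30.0
```

In the tool's units: -12 cm / 40 = -0.3, -8 cm / 40 = -0.2.

>>> send_rows(plan=[[[0, 0, 0, 0, 0, 0], [0, 0, 0, 0, 0, 0], [0, 0, 0, 0, 0, 0], [0, 0, 0, 0, 0, 0], [0, 0, -0.025, 0, 0, 0], [0, 0, -0.1, 0, 0, 0], [0, 0, -0.2, 0, 0, 0], [0, 0, -0.3, 0, 0, 0]]], fingers=0.75)

```text
clock: 29.8
tool_pos: [0.641, -0.0157, 0.2441]
orientation: [179.9, -0.0, -95.3]
force: [1.7, -0.2, 0.4]
opening: 0.0658
gripper_force: 0.0
```

In the tool's units: 16 cm / 40 = 0.4, 14 cm / 40 = 0.35.

>>> send_rows(plan=[[[0, 0, -0.075, 0, 0, 0], [0, 0, -0.15, 0, 0, 0], [0, 0.075, -0.175, 0, 0, 0], [0, 0.15, -0.175, 0, 0, 0], [0, 0.25, -0.175, 0, 0, 0], [0, 0.35, -0.175, 0, 0, 0], [0, 0.4, -0.175, 0, 0, 0], [0, 0.4, -0.175, 0, 0, 0]]])

```text
clock: 30.47
tool_pos: [0.4789, -0.0009, 0.3148]
orientation: [-179.8, 0.1, -95.2]
force: [-0.1, 0.6, -0.7]
opening: 0.0658
gripper_force: 0.0
```

In the tool's units: 28 cm / 40 = 0.7, 24 cm / 40 = 0.6.

>>> send_rows(plan=[[[0.1, 0, 0, 0, 0, 0], [0.2, 0, 0, 0, 0, 0], [0.3, 0, 0, 0, 0, 0], [0.4, 0, 0, 0, 0, 0], [0.5, 0, 0, 0, 0, 0], [0.6, 0, 0, 0, 0, 0], [0.7, 0, 0, 0, 0, 0], [0.7, 0, 0, 0, 0, 0]]])

```text
clock: 31.13
tool_pos: [0.4555, -0.2851, 0.3128]
orientation: [180.0, -0.1, -95.5]
force: [0.3, 0.8, -0.6]
opening: 0.0657
gripper_force: 0.0
```

Run:
```python
from h import *
go()
s=snap('top','t9.png');t=snap('side','s9.png')
cv2.imwrite('pics/e.png',np.hstack([cv2.resize(s['img'][130:220,195:415,::-1],None,fx=1.8,fy=1.8)[:162],cv2.resize(t['img'][80:242,180:380,::-1],(396,162))]))
for c,h in(((.6334,-.1041),.177),((.6417,-.0145),.152),((.65,.0751),.127),((.6583,.1648),.102),((.6246,-.1932),.202)):
    a=ring(s,*proj(s,(*c,h)));print(c,a and onz(s,*a[:2],h))
```

```text
at [ 0.4555 -0.2851  0.3128] [ 1.80e+02 -1.00e-01 -9.55e+01] f [ 0.3  0.8 -0.6] t 31.1333 0.06570826152649617 0.0
(0.6334, -0.1041) None
(0.6417, -0.0145) [ 0.64384108 -0.00512738  0.152     ]
(0.65, 0.0751) [0.64869496 0.07373008 0.127     ]
(0.6583, 0.1648) [0.66033887 0.16573611 0.102     ]
(0.6246, -0.1932) None
```

View pics/e.png

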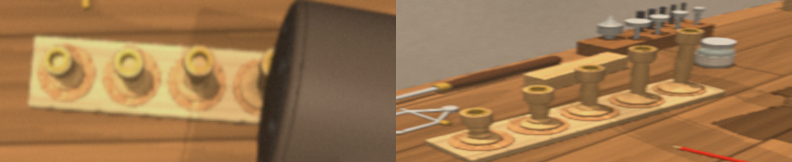

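All five stand in steps. The arm shades the right end of the row in the top view, so the 130 reading is unreliable. I'll move the arm aside and measure again.

In the tool's units: 22 cm / 40 = 0.55, 20 cm / 40 = 0.5.

>>> send_rows(plan=[[[0.1, 0, 0, 0, 0, 0], [0.2, 0, 0, 0, 0, 0], [0.3, 0, 0, 0, 0, 0], [0.4, 0, 0, 0, 0, 0], [0.5, 0, 0, 0, 0, 0], [0.55, 0, 0, 0, 0, 0], [0.55, 0, 0, 0, 0, 0], [0.55, 0, 0, 0, 0, 0]]])

```text
clock: 31.9
tool_pos: [0.4368, -0.4986, 0.3121]
orientation: [180.0, 0.0, -95.3]
force: [-0.3, -0.1, -0.5]
opening: 0.0661
gripper_force: 0.0
```

Run:
```python
from h import *
go()
s=snap('top')
cv2.imwrite('pics/e2.png',cv2.resize(s['img'][130:220,195:415,::-1],None,fx=3.5,fy=3.5))
for c,h in(((.6334,-.1041),.177),((.6417,-.0145),.152),((.65,.0751),.127),((.6583,.1648),.102),((.6246,-.1932),.202)):
    a=ring(s,*proj(s,(*c,h)));print(c,a,a and onz(s,*a[:2],h))
    print('exp crop', (np.array(proj(s,(*c,h)))-[195,130])*3.5)
```

```text
at [ 0.4368 -0.4986  0.3121] [180.    0.  -95.3] f [-0.3 -0.1 -0.5] t 31.9 0.06610008317536355 0.0
(0.6334, -0.1041) (348.33746337890625, 164.19172954559326, (15.3475923538208, 17.72934913635254), np.int32(180)) [ 0.63406175 -0.10311675  0.177     ]
exp crop [538.35950337 120.72179601]
(0.6417, -0.0145) (305.59921741485596, 163.30655670166016, (15.682595252990723, 15.747629165649414), np.int32(160)) [ 0.64340611 -0.01443393  0.152     ]
exp crop [387.27219232 119.28890044]
(0.65, 0.0751) (265.7688732147217, 164.15366172790527, (14.878692626953125, 16.929729461669922), np.int32(177)) [0.64902184 0.07313589 0.127     ]
exp crop [244.57770423 118.0954985 ]
(0.6583, 0.1648) (225.7705945968628, 162.5168628692627, (13.750396728515625, 15.250910758972168), np.int32(141)) [0.66053244 0.16614922 0.102     ]
exp crop [109.77194263 117.11552941]
(0.6246, -0.1932) (392.7668704986572, 165.88143348693848, (16.193979263305664, 16.988201141357422), np.int32(156)) [ 0.62330291 -0.19014242  0.202     ]
exp crop [697.31869897 123.28987764]
```

View pics/e2.png

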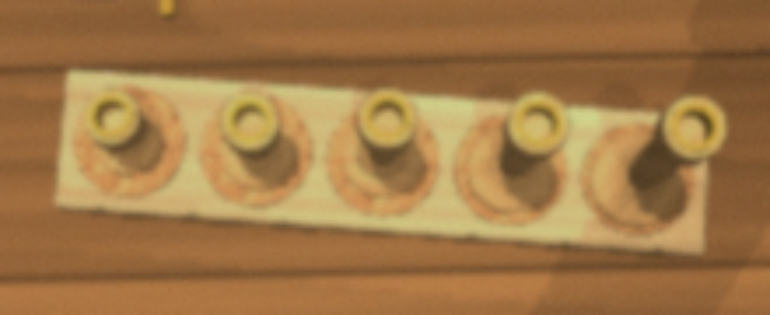

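The cup centres in the crop at about (113,118), (250,123), (386,119), (537,123) and (694,127) all lie within 3 mm of target, and the tallest has not moved. I'm handing the job in.

```bash
python3 -c "
from plant import ctrl
print(ctrl.close_job())"
```

```text
the job is handed in; nothing more can be done
None
```

The job is handed in: the 155, 130, 105 and 80 mm candlesticks stand upright in that order beside the untouched tallest, each measured within about 3 mm of its pad centre; the hand-in call returned no verdict.

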